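Loosen the painting stand's knurled collar, counting turns

TASK

Loosen the painting stand's knurled locking collar: with a fingertip on its knurled rim, roll it round anticlockwise (seen from above) until its index line, which now stands a little past the pointer on the base, has come round to that pointer for the second time, and leave it there, in line with the pointer; running it on a quarter turn or more past there takes the collar off its thread. Grasp nothing: the stand must not be lifted or shifted, and the small things around it stay where they are.

Things in the scene. Friction and masses are not known exactly. Their poses are not given: they have to be found in the camera images.
- stand: painting stand, loose, about 1 kg: dark round base 112 mm across, 12 mm high; on its axis a post with a cork plug 20 mm across, top 61 mm above the desk. Origin: centre of the underside, z up. A metal pointer tongue sticks out of the base along the stand's own -x, its tip 74 mm from the axis, 10 mm above the desk.
- collar_top (a point): on the axis, level with the unpressed top face of the knurled collar, 44 mm above the desk; fixed to the stand. The collar: metal disc 94 mm across, 14 mm high; its serrated flat top is free from the cork plug (20 mm across) to the rim. It rides on a spring: pressed anywhere it sinks level by up to 8 mm (1.5 N to start, 5.5 N at the bottom) and comes up again.
- collar (a joint): turn of the collar, rad, growing anticlockwise from above (loosening). Index line over the pointer at 0, 6.283 (first arrival), 12.566 (second). Starts at 0.2 to 1.0; stops at 0 and 17. Stiff (0.025 N m, or 0.7 N at 36 mm from the axis), stays where left; driven by friction of a fingertip pressed on the top face near the rim and led round the axis, or on the rim's side.
- index_end (a point): outer end of the index line, at the collar's rim (46 mm from the axis, level with the top face). The line is black, 5 mm wide, runs radially over the top face and down the rim; it turns and sinks with the collar.
- pot_teal: the squat paint pot with a domed lid, 40x36x38 mm; a bystander, loose, 10 to 16 cm from the stand's axis on the side away from the pointer. Origin: centre of its underside.
- dropper_tan: the dropper bottle with a ribbed cap, 25x25x74 mm, upright; a bystander, loose, 10 to 16 cm from the stand's axis on the side away from the pointer. Origin: centre of its underside.
- figure_red: the small game figure lying down, 35x22x12 mm; a bystander, loose, 10 to 16 cm from the stand's axis on the side away from the pointer. Origin: centre of its underside.
Mind the look-alikes: they are no part of the job. Of the things that look like the stand, the largest one is meant.

How it is judged:
By the outcome, as a careful person would: the job done as asked, in the order asked, and still so for the second after the job is handed in, with the robot touching nothing.
It also fails if it takes over 58 s, if anything falls off the work surface, if the arm or the gripper's body presses on something with over 40 N, if the wrist force passes 120 N, or if a joint passes its speed limit or range.

ROBOT

A 6-joint arm with a two-finger parallel gripper is mounted at the origin on a cart in front of the work surface, level with it; the furniture and walls round the work are solid. World frame = base frame: x ahead of the robot, y to its left, z up, the work surface at z = 0. Lengths are in m, angles in rad, forces in N, time in s.
With the tool pointing down it reaches from about 0.35 to 0.775 m from the base axis. Payload 7.3 kg.
Tool frame: the origin (TCP) lies on the centre line of the jaws, within the pads' length; the fingertips stand 17 mm ahead of it and the grasp point (between the pads) lies 2 mm behind it (robot.tcp_to_tips is the distance from the TCP to the fingertips, in m); z points along the fingers, y is the line along which they close (so a half turn about z gives the same grasp; the last joint's range is limited). The gripper opens to 92 mm and grips with 3 to 60 N. Pads are 19 mm wide; open, the fingers measure 130 mm over their backs; the gripper's body (75 mm by 190 mm) begins 47 mm behind the grasp point.
Start: joints at [-1.308, 0.342, 1.524, -0, 1.275, -0.146], TCP at [0.209, -0.482, 0.244] pointing down, gripper open.
Joint ranges: [-2.53, 2.53], [-0.77, 2.02], [0.04, 2.7], [-1, 4.14], [0.28, 2.66], [-3.11, 3.11]. Speed limits (rad/s): [2.57, 2.57, 3.14, 3.14, 3.14, 3.14].

INTERFACE

Orientations are given as [roll, pitch, yaw] about the fixed x, y, z axes, in that order (R = Rz(yaw) Ry(pitch) Rx(roll)).
In Python, from cell import robot gives the robot as it stands. The module is installed in compiled form; this text tells all that it offers.
- The arm moves only by the tool carry_out, never from a script. Its argument "commands" is a list of rows, each a list of 3 entries, a list of its own where there are three numbers: the shift along the tool's x, y, z in m, then the turn about the tool's z in rad, then the opening, from 0 (shut) to 1 (fully open). In form: [[[dx, dy, dz], yaw, claw], ...]. A call has 1 to 20 rows; each row shifts and turns the commanded pose from where the row before left it, along the tool's axes as they then stand; what a row does not reach is not made up. A row lasts 1/8 s, in which the tool goes at most 62.5 mm and 10.7 degrees, less where a joint would pass 70% of its speed; a pose out of reach is approached as far as the arm can. A call is refused whole if a number of a shift passes 0.0625 or a number of a turn 0.188, either way. A call with a gripper value outside its range is refused whole. The fingers move at their own pace and stop on an object; "newtons" is the grip in N (left out, the last holds). Time passes only in rows, so rows that do not move let the fingers close. It gives the time, the measured TCP pose, the force, the opening and the grip force at its end, in the units of the state.
- robot.observe(): the state, without advancing time (a new reading comes with each control period).
- robot.read_camera(name): name is "scene" or "top" or "wrist"; returns a dict with "pixels" (420x560x3 uint8, red, green, blue), "fx", "fy", "cx", "cy" (pixels), "k1" (the pictures are not rectified: a ray, as slopes to the right and down, at radius r is drawn at 1 + k1 r^2 times it, then the intrinsics apply), "view" (4x4, takes a point from world to camera coordinates); the wrist camera has in their place "T_tool_cam" (4x4, takes a point from camera to tool coordinates, whose origin is the TCP and whose axes are the flange's). Camera axes: x right, y up, looking along -z (the intrinsics and any distortion apply to the point x, -y, -z); pixel columns grow to the right and rows downward; lengths in m; the calibration is good to about 2 mm. A picture is of the moment at which its call begins: read the wrist's pose just before it. There is no depth.
- robot.hand_in(): hands the job in; it is judged then, once.
Trained networks look in a picture, given as the dict that the camera call returned (one of the last four; its "shot" number tells which), for a name from the list of things; names that differ only in an ending like _2 or _b are one class to them, and where a whole thing is asked for, a point or a joint stands for the part that bears it (a point fixed in the world has none). Each returns a list of dicts, best first, with "p" (0 to 1); they miss things now and then, are a little off and sometimes report something else, mostly with a low value. They report only what shows in the picture. A call takes as long as a camera call. They do not tell look-alikes from the thing itself.
- robot.find_in(picture, name): "at" ([column, row] in pixels, amid what is visible of it).
- robot.tip_of(picture, name): "at" ([column, row] in pixels: a listed point, or the origin of a listed thing).
The state is a dict: "time": time; "qpos": joint angles; "qvel": joint speeds; "joint_efforts": joint torques, N m; "tool_pos": TCP position; "tool_rot": TCP orientation; "contact_force": force on the tool from outside, world axes, zero at the start; "torque": the same for the moment, N m; "opening": finger opening in m; "grip_force": force on a finger pad.
Only numpy, scipy, OpenCV 4.12 (cv2) and the standard library are available. Lean on these libraries where they do the work, as an engineer would, in place of code of your own. Each camera call takes 0.05 s, during which the arm holds its last target. There are 200 camera calls.

## Working session

There is one attempt and no reset: what is moved stays moved. The work goes in short steps, Python scripts to look and compute and a tool call to move; the robot and the scene stay as the last step left them, time stands still between calls to the robot, and variables do not carry over. Pictures are saved under pics/ and viewed, at most 10 in all, crops included, and the job is handed in when it is done.

Besides the shell and the picture viewer there is one more tool, called after "Emit:" as name(argument=value, ...), one argument or row to a line, values as JSON. carry_out: Moves the arm, as the interface text tells. Its arguments: {"type":"object","properties":{"commands":{"type":"array"},"newtons":{"type":"number"}},"required":["commands"]}

```bash
mkdir -p pics
cat > h.py <<'E'
import numpy as np, cv2
from cell import robot
from scipy.spatial.transform import Rotation as R
def save(p,n): cv2.imwrite('pics/'+n,p['pixels'][:,:,::-1])
def view(p,st=None):
    if 'view' in p: return np.array(p['view'])
    T=np.eye(4);T[:3,:3]=R.from_euler('xyz',st['tool_rot']).as_matrix();T[:3,3]=st['tool_pos']
    return np.linalg.inv(T@np.array(p['T_tool_cam']))
def ray(p,V,at):
    u=np.array([(at[0]-p['cx'])/p['fx'],(at[1]-p['cy'])/p['fy']]);s=u.copy()
    for _ in range(20): s=u/(1+p['k1']*(s@s))
    Ci=np.linalg.inv(V); return Ci[:3,3],Ci[:3,:3]@np.array([s[0],-s[1],-1])
def atz(p,V,at,z):
    o,d=ray(p,V,at); return o+d*(z-o[2])/d[2]
def proj(p,V,P):
    c=V@np.append(P,1);s=np.array([c[0],-c[1]])/-c[2];s=s*(1+p['k1']*(s@s))
    return np.array([s[0]*p['fx']+p['cx'],s[1]*p['fy']+p['cy']])
E
python3 - <<'E'
from h import *
np.set_printoptions(precision=3,suppress=True)
st=robot.observe();print(st)
Z={'stand':0,'collar_top':.044,'index_end':.044,'pot_teal':0,'dropper_tan':0,'figure_red':0}
for c in ['top','scene']:
    p=robot.read_camera(c);V=view(p);save(p,c+'0.png')
    for n,z in Z.items():
        for r in robot.tip_of(p,n)[:3]: print(c,n,round(r['p'],2),np.round(r['at'],1),atz(p,V,r['at'],z))
E
```

```text
{'time': 0.0, 'qpos': array([-1.308,  0.343,  1.525, -0.   ,  1.275, -0.146]), 'qvel': array([ 0.001, -0.001,  0.   ,  0.001,  0.001,  0.   ]), 'joint_efforts': array([ -0.001, -43.124, -24.422,   0.072,   0.056,  -0.   ]), 'tool_pos': array([ 0.209, -0.481,  0.243]), 'tool_rot': array([-3.14 , -0.   ,  0.409]), 'contact_force': array([-0.929, -0.017,  0.7  ]), 'torque': array([-0.019, -0.049, -0.042]), 'grip_force': 0.0, 'opening': 0.0919391261013616}
top stand 0.95 [378. 238.] [ 0.496 -0.12   0.   ]
top stand 0.88 [296.9 217.7] [0.545 0.055 0.   ]
top stand 0.7 [371.3 173.3] [ 0.637 -0.111  0.   ]
top collar_top 0.75 [381.4 238.7] [ 0.496 -0.117  0.044]
top collar_top 0.58 [297.6 217.7] [0.544 0.054 0.044]
top index_end 0.94 [384.9 224.9] [ 0.524 -0.125  0.044]
top index_end 0.92 [317.3 225.5] [0.527 0.014 0.044]
top index_end 0.59 [385.4 179.7] [ 0.617 -0.13   0.044]
top pot_teal 0.57 [303.5 163.1] [0.664 0.037 0.   ]
top pot_teal 0.37 [298.1 218.5] [0.543 0.052 0.   ]
top dropper_tan 0.44 [269.2 169.2] [0.653 0.112 0.   ]
top figure_red 0.6 [242.7 203.6] [0.579 0.172 0.   ]
scene stand 0.95 [265.7 215. ] [0.549 0.054 0.   ]
scene stand 0.94 [183.8 198.1] [ 0.494 -0.124  0.   ]
scene stand 0.8 [175.8 249. ] [ 0.637 -0.127  0.   ]
scene collar_top 0.93 [185.5 189.2] [ 0.513 -0.113  0.044]
scene collar_top 0.89 [183.1 241.6] [ 0.656 -0.105  0.044]
scene collar_top 0.85 [266.1 202.2] [0.554 0.054 0.044]
scene index_end 0.82 [179.7 199.2] [ 0.542 -0.123  0.044]
scene index_end 0.59 [170.3 230.2] [ 0.626 -0.133  0.044]
scene index_end 0.56 [241.8 194.3] [0.53  0.004 0.044]
scene pot_teal 0.73 [255.1 258.3] [0.664 0.03  0.   ]
scene pot_teal 0.53 [266.2 214.3] [ 0.547  0.055 -0.   ]
scene dropper_tan 0.73 [295.8 250.1] [0.646 0.111 0.   ]
scene dropper_tan 0.35 [321.3 223.4] [0.576 0.169 0.   ]
scene figure_red 0.55 [325.7 226.5] [0.584 0.177 0.   ]
scene figure_red 0.55 [255.1 258. ] [0.663 0.03  0.   ]
```

```bash
python3 -c "
import cv2
a=cv2.imread('pics/top0.png')[130:280,210:420]
cv2.imwrite('pics/top0c.png',cv2.resize(a,None,fx=3.8,fy=3.8,interpolation=cv2.INTER_CUBIC))"
```

```text
(no output)
```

View pics/top0c.png

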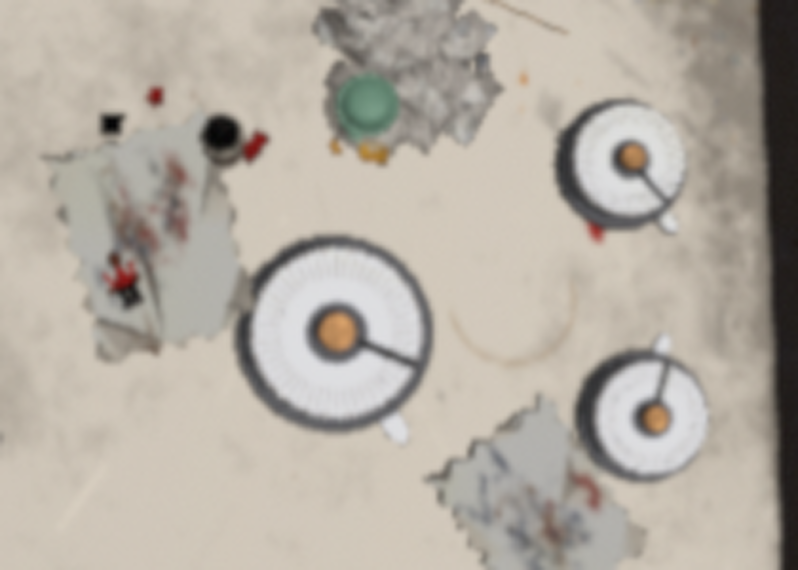

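The look-alikes in the top image are the big stand at (297,218) and two small ones at (378,238) and (371,173). The big one is meant: it is the largest, and the pot, dropper and figure lie near it. The crop confirms this. Its pointer is at about (314,244) and its index end at about (320,226), roughly 0.65 rad anticlockwise past the pointer. I'll move over it with the jaws closed.

Emit:
carry_out(
  commands=[
    [[0.037,-0.025,0],0,0],
    [[0.037,-0.025,0],0,0],
    [[0.037,-0.025,0],0,0],
    [[0.037,-0.025,0],0,0],
    [[0.037,-0.025,0],0,0],
    [[0.037,-0.025,0],0,0],
    [[0.037,-0.025,0],0,0],
    [[0.037,-0.025,0],0,0],
    [[0.037,-0.025,0],0,0],
    [[0.037,-0.025,0],0,0],
    [[0.037,-0.025,0],0,0],
    [[0.037,-0.025,0],0,0],
    [[0,0,0],0,0],
    [[0,0,0],0,0],
  ],
  newtons=10,
)

```text
time: 2.45
tool_pos: [0.4965, -0.0302, 0.2436]
tool_rot: [3.141, 0.001, 0.409]
contact_force: [-0.7, 0.1, 0.2]
opening: 0.0007
grip_force: 0.0
```

```bash
cat > look.py <<'E'
import sys
from h import *
np.set_printoptions(precision=4,suppress=True)
st=robot.observe();print(st['time'],st['tool_pos'],st['tool_rot'],st['contact_force'],st['opening'])
cam,name=sys.argv[1:3]
p=robot.read_camera(cam);V=view(p,st);save(p,name)
for n,z in {'collar_top':.044,'index_end':.044,'stand':0}.items():
    for r in robot.tip_of(p,n)[:3]: print(n,round(r['p'],2),np.round(r['at'],1),atz(p,V,r['at'],z))
if cam=='wrist': print(np.array(p['T_tool_cam']))
E
python3 look.py wrist w1.png
```

```text
2.45 [ 0.4965 -0.0302  0.2436] [3.1415 0.0007 0.4094] [-0.6849  0.1499  0.2031] 0.000730950197122807
collar_top 0.81 [353.9 222.5] [ 0.4924 -0.1171  0.044 ]
collar_top 0.59 [231.3 117.6] [0.5441 0.051  0.044 ]
collar_top 0.55 [413.9 100. ] [ 0.6354 -0.1142  0.044 ]
index_end 0.73 [413.8 129. ] [ 0.6099 -0.1284  0.044 ]
index_end 0.6 [260.2 152.7] [0.5226 0.0099 0.044 ]
index_end 0.58 [370.3 202. ] [ 0.5212 -0.123   0.044 ]
stand 0.96 [350.2 211.1] [ 0.4947 -0.121   0.    ]
stand 0.7 [396.  101.2] [ 0.6348 -0.1104  0.    ]
stand 0.6 [236.7 116.1] [0.5455 0.0524 0.    ]
[[-0.0002  0.9601  0.2795  0.0749]
 [ 1.      0.0004 -0.0008 -0.0002]
 [-0.0009  0.2795 -0.9601 -0.1409]
 [ 0.      0.      0.      1.    ]]
```

View pics/w1.png

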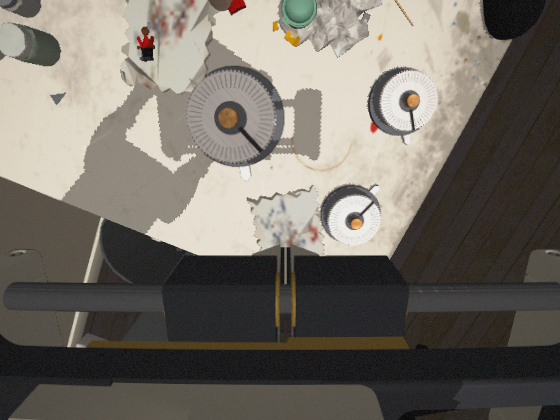

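Run:
```python
from h import *
np.set_printoptions(precision=4,suppress=True)
st=robot.observe();p=robot.read_camera('wrist');V=view(p,st)
ax=np.array([.545,.0525])
# gauge of centre: collar rim ellipse vs predicted
t=np.linspace(0,2*np.pi,5)[:4]
print([proj(p,V,[ax[0]+.047*np.cos(a),ax[1]+.047*np.sin(a),.044]).round(0) for a in t])
for at,z in(((245,177),.010),((261,152),.044)):
    d=atz(p,V,at,z)[:2]-ax;print(d,np.hypot(*d),np.arctan2(d[1],d[0]))
d=ax-st['tool_pos'][:2];y=st['tool_rot'][2]
print('tool shift to axis',[d@[np.cos(y),np.sin(y)],d@[np.sin(y),-np.cos(y)]])
R0=.037
a=np.pi+np.arange(33)*2*np.pi/32
P=np.round(np.c_[R0*np.cos(a),-R0*np.sin(a)],4)
print([[list(map(float,np.round(q,4))),0,0] for q in np.c_[np.diff(P,axis=0),np.zeros(32)]])
q=p['pixels'][50:200,170:300];cv2.imwrite('pics/w1c.png',cv2.resize(q[:,:,::-1],None,fx=4,fy=4))
```

```text
[array([246.,  72.]), array([187.,  98.]), array([214., 158.]), array([271., 134.])]
[-0.0603 -0.0365] 0.0704525147764309 -2.596811502304719
[-0.0212 -0.0439] 0.04872807489833647 -2.020123442498429
tool shift to axis [np.float64(0.07753226087854422), np.float64(-0.057412476411232)]
[[[0.0007, 0.0072, 0.0], 0, 0], [[0.0021, 0.007, 0.0], 0, 0], [[0.0034, 0.0064, 0.0], 0, 0], [[0.0046, 0.0056, 0.0], 0, 0], [[0.0056, 0.0046, 0.0], 0, 0], [[0.0064, 0.0034, 0.0], 0, 0], [[0.007, 0.0021, 0.0], 0, 0], [[0.0072, 0.0007, 0.0], 0, 0], [[0.0072, -0.0007, 0.0], 0, 0], [[0.007, -0.0021, 0.0], 0, 0], [[0.0064, -0.0034, 0.0], 0, 0], [[0.0056, -0.0046, 0.0], 0, 0], [[0.0046, -0.0056, 0.0], 0, 0], [[0.0034, -0.0064, 0.0], 0, 0], [[0.0021, -0.007, 0.0], 0, 0], [[0.0007, -0.0072, 0.0], 0, 0], [[-0.0007, -0.0072, 0.0], 0, 0], [[-0.0021, -0.007, 0.0], 0, 0], [[-0.0034, -0.0064, 0.0], 0, 0], [[-0.0046, -0.0056, 0.0], 0, 0], [[-0.0056, -0.0046, 0.0], 0, 0], [[-0.0064, -0.0034, 0.0], 0, 0], [[-0.007, -0.0021, 0.0], 0, 0], [[-0.0072, -0.0007, 0.0], 0, 0], [[-0.0072, 0.0007, 0.0], 0, 0], [[-0.007, 0.0021, 0.0], 0, 0], [[-0.0064, 0.0034, 0.0], 0, 0], [[-0.0056, 0.0046, 0.0], 0, 0], [[-0.0046, 0.0056, 0.0], 0, 0], [[-0.0034, 0.0064, 0.0], 0, 0], [[-0.0021, 0.007, 0.0], 0, 0], [[-0.0007, 0.0072, 0.0], 0, 0]]
```

View pics/w1c.png

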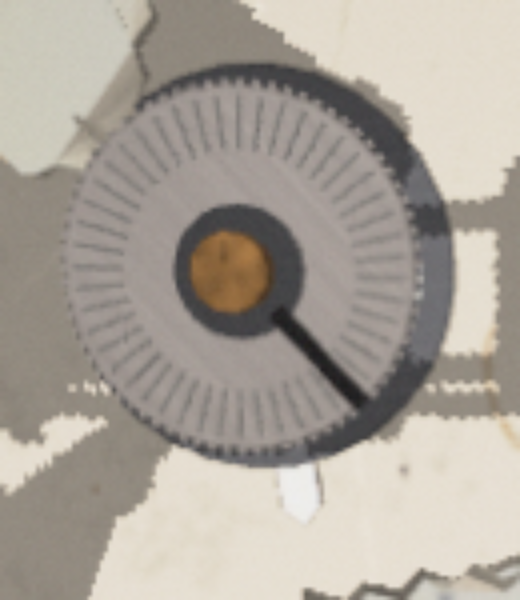

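The close-up puts the axis at about (0.545, 0.0525), the pointer tip at pixel (246,180) and the index end at (261,151), so the collar starts at about 0.57 rad. I'll descend onto the rim on the near side.

Emit:
carry_out(
  commands=[
    [[0.0205,-0.0287,0],0,0],
    [[0.02,-0.0287,0],0,0],
    [[0,0,0.036],0,0],
    [[0,0,0.036],0,0],
    [[0,0,0.036],0,0],
    [[0,0,0.036],0,0],
    [[0,0,0.034],0,0],
    [[0,0,0.003],0,0],
    [[0,0,0.003],0,0],
    [[0,0,0.003],0,0],
    [[0,0,0.0],0,0],
  ],
)

```text
time: 4.08
tool_pos: [0.512, 0.0386, 0.0577]
tool_rot: [3.14, -0.002, 0.409]
contact_force: [-0.0, -1.4, 2.2]
opening: 0.0004
grip_force: 1.1
```

Emit:
carry_out(
  commands=[
    [[0,0,0.002],0,0],
    [[0.0007,0.0072,0.0],0,0],
    [[0.0021,0.007,0.0],0,0],
    [[0.0034,0.0064,0.0],0,0],
    [[0.0046,0.0056,0.0],0,0],
    [[0.0056,0.0046,0.0],0,0],
    [[0.0064,0.0034,0.0],0,0],
    [[0.007,0.0021,0.0],0,0],
    [[0.0072,0.0007,0.0],0,0],
    [[0,0,0],0,0],
  ],
)

```text
time: 5.32
tool_pos: [0.5609, 0.0198, 0.0548]
tool_rot: [3.141, -0.001, 0.409]
contact_force: [1.2, 0.5, 3.6]
opening: 0.0003
grip_force: 1.8
```

```bash
python3 look.py top t2.png | grep -v '^\[\| \[' ; python3 look.py wrist w2.png | head -9
```

```text
5.525 [0.5602 0.0195 0.0549] [ 3.141  -0.0008  0.4088] [ 1.0988 -0.5555  3.6264] 0.0005019105215162666
collar_top 0.84 [553.3 229. ] [ 0.635  -0.1014  0.044 ]
collar_top 0.71 [433.8 412.1] [ 0.5039 -0.1074  0.044 ]
index_end 0.73 [283.1 217.6] [0.5846 0.0313 0.044 ]
stand 0.92 [223.5 240.5] [0.5416 0.0559 0.    ]
stand 0.6 [514.6 215.5] [ 0.6339 -0.1141  0.    ]
[[-0.0002  0.9601  0.2795  0.0749]
 [ 1.      0.0004 -0.0008 -0.0002]
 [-0.0009  0.2795 -0.9601 -0.1409]
```

View pics/w2.png

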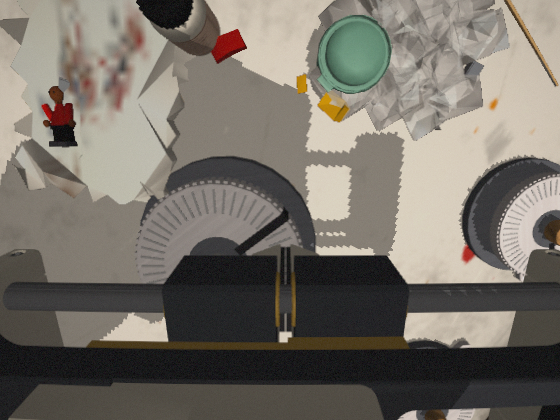

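The index end is at pixel (284,213). The collar went about 1.5 rad for 1.57 commanded, so there is hardly any slip. Continuing.

Emit:
carry_out(
  commands=[
    [[0.0072,-0.0007,0.0],0,0],
    [[0.007,-0.0021,0.0],0,0],
    [[0.0064,-0.0034,0.0],0,0],
    [[0.0056,-0.0046,0.0],0,0],
    [[0.0046,-0.0056,0.0],0,0],
    [[0.0034,-0.0064,0.0],0,0],
    [[0.0021,-0.007,0.0],0,0],
    [[0.0007,-0.0072,0.0],0,0],
    [[-0.0007,-0.0072,0.0],0,0],
    [[-0.0021,-0.007,0.0],0,0],
    [[-0.0034,-0.0064,0.0],0,0],
    [[-0.0046,-0.0056,0.0],0,0],
    [[-0.0056,-0.0046,0.0],0,0],
    [[-0.0064,-0.0034,0.0],0,0],
    [[-0.007,-0.0021,0.0],0,0],
    [[-0.0072,-0.0007,0.0],0,0],
    [[-0.0072,0.0007,0.0],0,0],
    [[-0.007,0.0021,0.0],0,0],
    [[-0.0064,0.0034,0.0],0,0],
    [[-0.0056,0.0046,0.0],0,0],
  ],
)

```text
time: 8.22
tool_pos: [0.5102, 0.0667, 0.0546]
tool_rot: [-3.141, 0.001, 0.409]
contact_force: [0.2, 1.7, 2.9]
opening: 0.0007
grip_force: 1.9
```

Emit:
carry_out(
  commands=[
    [[-0.0046,0.0056,0.0],0,0],
    [[-0.0034,0.0064,0.0],0,0],
    [[-0.0021,0.007,0.0],0,0],
    [[-0.0007,0.0072,0.0],0,0],
    [[0,0,0],0,0],
  ],
)

```text
time: 8.85
tool_pos: [0.5115, 0.0379, 0.0547]
tool_rot: [3.141, 0.0, 0.408]
contact_force: [-0.8, -1.7, 4.3]
opening: 0.0001
grip_force: 1.9
```

```bash
python3 look.py wrist w3.png | head -9
```

```text
8.85 [0.5115 0.0379 0.0547] [3.1409 0.0001 0.4082] [-0.8361 -1.7312  4.2683] 0.00010737236812333715
collar_top 0.69 [283.4 201.4] [0.5438 0.0529 0.044 ]
stand 0.93 [280.6 182.1] [0.544  0.0551 0.    ]
stand 0.81 [468.7 335. ] [ 0.4937 -0.1185  0.    ]
[[-0.0002  0.9601  0.2795  0.0749]
 [ 1.      0.0004 -0.0008 -0.0002]
 [-0.0009  0.2795 -0.9601 -0.1409]
 [ 0.      0.      0.      1.    ]]
```

View pics/w3.png

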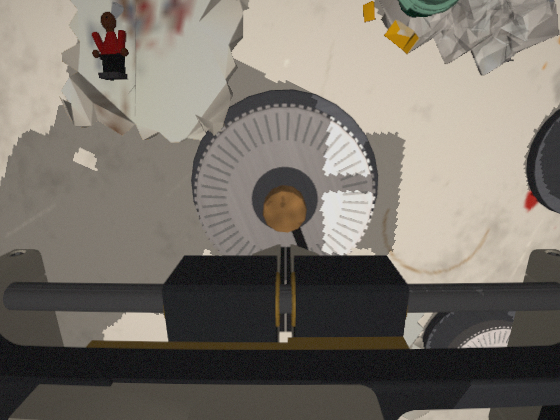

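The index line passes pixel (300,238), a little anticlockwise past the pointer, so θ is about 6.5. That is one revolution with about 6% slip. Next is most of the second round.

Emit:
carry_out(
  commands=[
    [[0.0007,0.0072,0.0],0,0],
    [[0.0021,0.007,0.0],0,0],
    [[0.0034,0.0064,0.0],0,0],
    [[0.0046,0.0056,0.0],0,0],
    [[0.0056,0.0046,0.0],0,0],
    [[0.0064,0.0034,0.0],0,0],
    [[0.007,0.0021,0.0],0,0],
    [[0.0072,0.0007,0.0],0,0],
    [[0.0072,-0.0007,0.0],0,0],
    [[0.007,-0.0021,0.0],0,0],
    [[0.0064,-0.0034,0.0],0,0],
    [[0.0056,-0.0046,0.0],0,0],
    [[0.0046,-0.0056,0.0],0,0],
    [[0.0034,-0.0064,0.0],0,0],
    [[0.0021,-0.007,0.0],0,0],
    [[0.0007,-0.0072,0.0],0,0],
    [[-0.0007,-0.0072,0.0],0,0],
    [[-0.0021,-0.007,0.0],0,0],
    [[-0.0034,-0.0064,0.0],0,0],
    [[-0.0046,-0.0056,0.0],0,0],
  ],
)

```text
time: 11.55
tool_pos: [0.5584, 0.0882, 0.0548]
tool_rot: [3.141, -0.0, 0.409]
contact_force: [1.6, -1.4, 3.9]
opening: 0.0005
grip_force: 1.8
```

Emit:
carry_out(
  commands=[
    [[-0.0056,-0.0046,0.0],0,0],
    [[-0.0064,-0.0034,0.0],0,0],
    [[-0.007,-0.0021,0.0],0,0],
    [[-0.0072,-0.0007,0.0],0,0],
    [[-0.0072,0.0007,0.0],0,0],
    [[-0.007,0.0021,0.0],0,0],
    [[-0.0064,0.0034,0.0],0,0],
    [[-0.0056,0.0046,0.0],0,0],
    [[0,0,0],0,0],
  ],
)

```text
time: 12.68
tool_pos: [0.5101, 0.0664, 0.0546]
tool_rot: [-3.141, 0.001, 0.408]
contact_force: [-0.8, 0.5, 3.5]
opening: 0.0009
grip_force: 1.9
```

```bash
python3 look.py wrist w4.png | head -9
```

```text
12.675 [0.5101 0.0664 0.0546] [-3.1415  0.0013  0.4081] [-0.8459  0.4612  3.5385] 0.0008793494209705334
collar_top 0.97 [335.3 221.2] [0.5433 0.0534 0.044 ]
stand 0.82 [326.  200.3] [0.5432 0.0524 0.    ]
stand 0.62 [504.5 344.2] [ 0.4957 -0.1208  0.    ]
[[-0.0002  0.9601  0.2795  0.0749]
 [ 1.      0.0004 -0.0008 -0.0002]
 [-0.0009  0.2795 -0.9601 -0.1409]
 [ 0.      0.      0.      1.    ]]
```

View pics/w4.png

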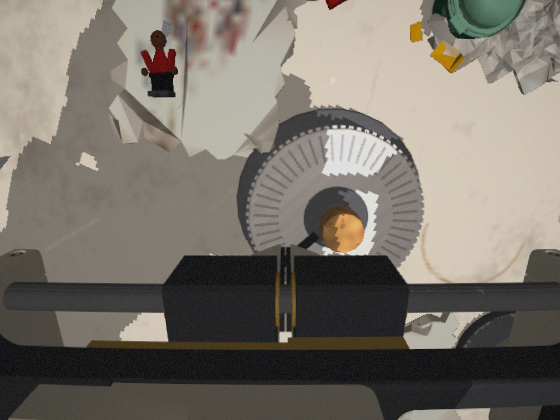

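```bash
cat >> h.py <<'E'
def az(p,V,at,z,ax=(.5445,.053)):
    d=atz(p,V,at,z)[:2]-np.array(ax); return d.round(4),np.arctan2(d[1],d[0])
E
python3 - <<'E'
from h import *
st=robot.observe();p=robot.read_camera('wrist');V=view(p,st)
print(az(p,V,(307,241),.0385),az(p,V,(302,246),.0385))
E
```

```text
(array([-0.018 ,  0.0084]), np.float64(2.70324436534495)) (array([-0.0217,  0.0097]), np.float64(2.720628073021948))
```

The index line at (307,241) gives an azimuth of about -3.57 against about -2.58 for the pointer, so about 1.0 rad is left. I'll advance about 0.8, lift, and measure.

Emit:
carry_out(
  commands=[
    [[-0.0046,0.0056,0.0],0,0],
    [[-0.0034,0.0064,0.0],0,0],
    [[-0.0021,0.007,0.0],0,0],
    [[-0.0007,0.0072,0.0],0,0],
    [[0,0,0],0,0],
    [[0,0,-0.03],0,0],
    [[-0.02,0,-0.04],0,0],
    [[-0.02,0,-0.04],0,0],
    [[-0.02,0,0],0,0],
    [[0,0,0],0,0],
    [[0,0,0],0,0],
  ],
)

```text
time: 14.3
tool_pos: [0.4565, 0.015, 0.1643]
tool_rot: [-3.141, 0.0, 0.409]
contact_force: [0.6, 0.3, -0.3]
opening: 0.0002
grip_force: 0.0
```

```bash
cat > m.py <<'E'
import sys
from h import *
st=robot.observe();p=robot.read_camera('wrist');V=view(p,st)
ct=robot.tip_of(p,'collar_top');ie=robot.tip_of(p,'index_end')
for r in ct[:2]+ie[:3]: print(round(r['p'],2),np.round(r['at'],1),az(p,V,r['at'],.044))
c=proj(p,V,[.5445,.053,.044]).round().astype(int);x0=max(c[0]-75,0);y0=max(c[1]-55,0)
q=p['pixels'][y0:y0+145,x0:x0+190];cv2.imwrite('pics/'+sys.argv[1],cv2.resize(q[:,:,::-1],None,fx=4,fy=4));print(st['time'],c,x0,y0,st['tool_pos'])
np.savez('/tmp/m.npz',V=V,**{k:p[k] for k in('fx','fy','cx','cy','k1')})
E
python3 m.py w5.png
```

```text
0.94 [286.9  90.5] (array([ 0.0008, -0.0011]), np.float64(-0.9644775802909843))
0.84 [435.5 225.5] (array([-0.049 , -0.1651]), np.float64(-1.8595155158474281))
0.97 [459.8 207.8] (array([-0.0265, -0.1765]), np.float64(-1.7199895030579757))
0.69 [516.4 108.1] (array([ 0.0638, -0.1752]), np.float64(-1.2214928481794938))
0.56 [282. 154.] (array([-0.0458, -0.017 ]), np.float64(-2.7871617224948277))
14.3 [285  91] 210 36 [0.45653641 0.01502771 0.16430468]
```

View pics/w5.png

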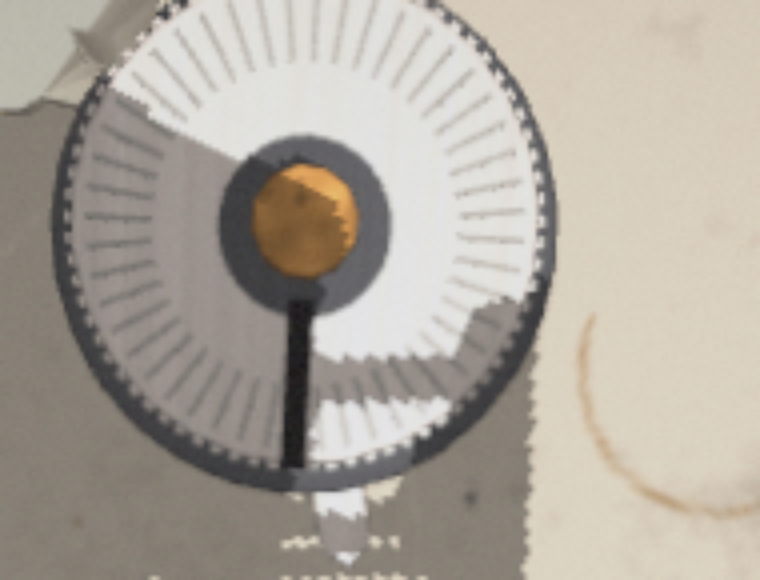

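Run:
```python
from h import *
m=np.load('/tmp/m.npz');p={k:float(m[k]) for k in('fx','fy','cx','cy','k1')};V=m['V']
for ax in((.545,.0525),(.5453,.0519),(.5445,.053)):
    print(az(p,V,(283.2,152.2),.044,ax),az(p,V,(296.5,176),.010,ax),az(p,V,(285,111.5),.044,ax))
print(atz(p,V,(283.2,152.2),.044)-atz(p,V,(285,111.5),.044), atz(p,V,(296.5,176),.01)-atz(p,V,(293.7,160),.01))
```

```text
(array([-0.0446, -0.0168]), np.float64(-2.7817103678230395)) (array([-0.0632, -0.0382]), np.float64(-2.597594549269685)) (array([-0.0148, -0.0055]), np.float64(-2.78666812404902))
(array([-0.0449, -0.0162]), np.float64(-2.795693078519413)) (array([-0.0635, -0.0376]), np.float64(-2.6066516189514783)) (array([-0.0151, -0.0049]), np.float64(-2.828826586825784))
(array([-0.0441, -0.0173]), np.float64(-2.7681099880012563)) (array([-0.0627, -0.0387]), np.float64(-2.5882798557782762)) (array([-0.0143, -0.006 ]), np.float64(-2.745075059580828))
[-0.02983717 -0.01131014  0.        ] [-0.01267612 -0.00847397  0.        ]
```

The index end is at pixel (283,152) and the pointer tip at (296,176), radius 74 mm as it should be. That leaves about 0.19 rad, so I'll do one short press.

Emit:
carry_out(
  commands=[
    [[0.02,0,0],0,0],
    [[0.02,0,0.04],0,0],
    [[0.02,0,0.04],0,0],
    [[0,0,0.02],0,0],
    [[0,0,0.01],0,0],
    [[0,0,0],0,0],
    [[0.0001,0.0025,0],0,0],
    [[0.0002,0.0025,0],0,0],
    [[0.0005,0.0025,0],0,0],
    [[0,0,0],0,0],
    [[0,0,0],0,0],
    [[0,0,-0.03],0,0],
    [[-0.02,0,-0.04],0,0],
    [[-0.02,0,-0.04],0,0],
    [[-0.02,0,0],0,0],
    [[0,0,0],0,0],
    [[0,0,0],0,0],
  ],
)

```text
time: 16.58
tool_pos: [0.4602, 0.0085, 0.1643]
tool_rot: [-3.141, 0.0, 0.409]
contact_force: [0.9, 0.1, 0.1]
opening: 0.0004
grip_force: 0.0
```

```bash
python3 m.py w6.png
```

```text
0.79 [275.5  93.8] (array([-0.0014, -0.0004]), np.float64(-2.840134585306486))
0.77 [428.  233.3] (array([-0.0544, -0.1692]), np.float64(-1.8818002252943873))
0.98 [511.3 110.7] (array([ 0.0639, -0.1789]), np.float64(-1.2276349703063563))
0.84 [285.9 153.2] (array([-0.0403, -0.0261]), np.float64(-2.5665694003567228))
0.78 [450.  206.9] (array([-0.0257, -0.1745]), np.float64(-1.7168528368123852))
16.575 [276  92] 201 37 [0.4601714  0.00849453 0.16428377]
```

View pics/w6.png

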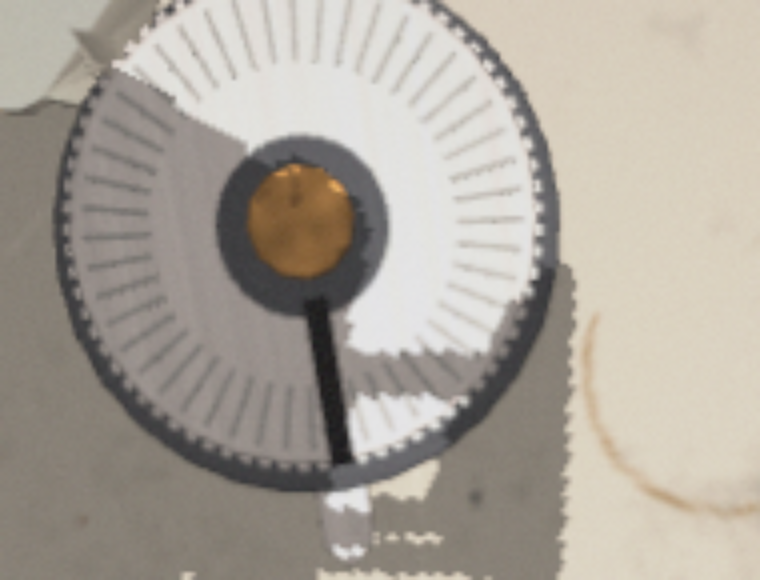

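Run:
```python
from h import *
m=np.load('/tmp/m.npz');p={k:float(m[k]) for k in('fx','fy','cx','cy','k1')};V=m['V']
P=lambda x,y:(201+x/4,37+y/4)
for ax in((.545,.0525),):
    for q,z in((P(342,463),.044),(P(315,300),.044),(P(350,556),.010)): print(az(p,V,q,z,ax))
```

```text
(array([-0.0403, -0.0259]), np.float64(-2.56967208347768))
(array([-0.0131, -0.0083]), np.float64(-2.575797803492848))
(array([-0.0626, -0.0379]), np.float64(-2.5976548195898))
```

The index line now points at the tongue, within about 0.03 rad on its second arrival. The stand hasn't shifted, and the arm is clear.

```bash
python3 -c "
from cell import robot
print(robot.hand_in())"
```

```text
the job is handed in; nothing more can be done
None
```

The collar was rolled anticlockwise to the second arrival, its index line left within about 0.03 rad of the pointer by camera measurement; the stand was not shifted, nothing was grasped, and the job was handed in at about 17 s.

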